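# Crank the worm tilt fixture down onto its stop and lock it

## Robot

A 6-joint arm with a two-finger parallel gripper is mounted at the origin on the work surface. World frame = base frame: x ahead of the robot, y to its left, z up, the work surface at z = 0. Lengths are in mm, angles in rad, forces in N, time in s.
With the tool pointing down it reaches from about 350 to 975 mm from the base axis. Payload 7.1 kg.
Tool frame: the origin (TCP) lies between the finger pads; the fingertips stand 19 mm ahead of it and the grasp point (between the pads) is the TCP (ctrl.tcp_to_tips is the distance from the TCP to the fingertips, in mm); z points along the fingers, y is the line along which they close (so a half turn about z gives the same grasp; the last joint's range is limited). The gripper opens to 88 mm and grips with 3 to 60 N. Pads are 20 mm wide; open, the fingers measure 115 mm over their backs; the gripper's body (75 mm by 178 mm) begins 61 mm behind the grasp point.
Start: joints at [-1.131, 0.423, 1.63, -0, 1.089, -0.019], TCP at [276.809, -560.34, 241.675] pointing down, gripper open.
Joint ranges: [-3, 3], [-0.9, 2.11], [0.09, 2.58], [-1.31, 4.45], [0.11, 2.69], [-2.54, 2.54]. Speed limits (rad/s): [2.39, 2.39, 3.01, 3.14, 3.14, 3.14].

## Interface

Orientations are given as a rotation vector (axis times angle).
In Python, from workcell import status, optics, ctrl gives the robot as it stands. The module is installed in compiled form; this text tells all that it offers.
- The arm moves only by the shell command python3 -m inch 'ROWS'. ROWS is JSON, a list that holds one entry, the list of rows, each a list of 7 numbers: the shift along the tool's x, y, z in mm, then the turn, a rotation vector about the tool's x, y, z in rad, then the opening in per cent of the stroke, from 0 (shut) to 100 (fully open). A call has 1 to 20 rows; each row is the pose to reach, as a shift and turn from the pose commanded when the call began, along the tool's axes at that moment; what a row does not reach only later rows make up. A row lasts 1/10 s, in which the tool goes at most 50 mm and 8.59 degrees, less where a joint would pass 70% of its speed; a pose out of reach is approached as far as the arm can. A call with a gripper value outside its range is refused whole. The fingers move at their own pace and stop on an object; the grip force is fixed at half the most. Time passes only in rows, so rows that repeat a pose let the fingers close. It gives the time, the measured TCP pose, the force, the opening and the grip force at its end, in the units of the state.
- status.get_obs(): the state, without advancing time (a new reading comes with each control period).
- optics.get_image(name): name is "side" or "top"; returns a dict with "frame" (400x640x3 uint8, red, green, blue), "fx", "fy", "cx", "cy" (pixels), "rvec" (rotation vector, rad) and "tvec" (3), from world to camera coordinates, as OpenCV has them. Camera axes: x right, y down, z forward; pixel columns grow to the right and rows downward; lengths in mm; the calibration is good to about 2 mm. A picture is of the moment at which its call begins. There is no depth.
- ctrl.close_job(): hands the job in; it is judged then, once.
The state is a dict: "t": time; "qpos": joint angles; "qvel": joint speeds; "joint_torque": joint torques, N m; "ee_pos": TCP position; "orientation": TCP orientation; "ft_force": force on the tool from outside, world axes, zero at the start; "moment": the same for the moment, N m; "width": finger opening in mm; "grasp_force": force on a finger pad.
Only numpy, scipy, OpenCV 4.12 (cv2) and the standard library are available. Lean on these libraries where they do the work, as an engineer would, in place of code of your own. Each camera call takes 0.05 s, during which the arm holds its last target. There are 200 camera calls.

## Task

The worn clutch plate is bolted to the worm-driven tilting plate, which is level now. Turn the crank clockwise (seen from above), about three turns, until the tilting plate comes down on its stop screw and you feel it seat firmly, without forcing the screw; let go of the crank there, then swing the lock lever round to its end to lock the plate. The plate must stay seated on the screw, and the other things on the bench are to be left where they are.

Things in the scene. Friction and masses are not known exactly. Their poses are not given: they have to be found in the camera images.
- fixture: grey cast tilt fixture bolted to the bench, base 170 x 300 x 12 mm. Origin on the bench under the tilt axis; x away from the robot, y along the tilt axis (from gearbox to lever post), z up. Upright gearbox 90 x 90 mm, 145 mm high, centred at y = -120 mm; post 50 x 36 mm, 115 mm high, at y = +105 mm; between them the tilting plate. Base spans y -170 to +130 mm.
- tilt_plate: steel tilting plate 140 x 120 x 10 mm carrying the clutch plate; origin at its centre, on the tilt axis 85 mm above the bench, at x = 0, y = 10 mm of the fixture. The crank drives it through a 24:1 worm: clockwise turns it about its +y, far (+x) edge down. Level at the start; meets the stop screw at 37 to 50 degrees of tilt; its near edge then stands 145 mm above the bench.
- stop: small steel block 22 x 30 x 18 mm on the fixture's base under the far half of the tilting plate, at x = 35 mm, y = 10 mm of the fixture; origin at the centre of its underside. A 10 mm steel stop screw stands up out of its top; its height differs from job to job (tip 33 to 51 mm above the bench) and is not measured: find it by feel at the crank.
- crank_axis (a point): point on the vertical axis of the crank, on top of the gearbox, 188 mm above the bench, the height of the middle of the crank's handle. Does not move.
- crank_handle (a point): middle of the crank's upright handle, 35 mm from the crank's axis: a black cylinder 19 mm across, 163 to 208 mm above the bench, that spins freely on its pin, so a gripper can hold it and go round the axis (a level circle) without turning itself. The crank's arm below it lies 153 to 161 mm above the bench.
- crank (a joint): turning angle of the crank, rad, 0 at start, growing clockwise seen from above; the stop comes at 15.5 to 21.2 rad. Running free it resists with about 2.3 N along the path at the handle. On the stop this grows steeply, by 1 to 2 N per mm of further handle travel: 4 to 6 N over free running seats it well, under 3 N is not seated, over 9 N forces the screw. The worm holds where it is left.
- lock_lever (a joint): angle of the lock lever in rad about its vertical pivot, growing anticlockwise seen from above. Near 0 (0 to 0.25) at the start = free, the lever points along the fixture's +y; 1.5 = end of its swing = locked, the lever points nearly along the fixture's -x. It stays where it is left; swinging takes about 2 N at the ball.
- lever_ball (a point): centre of the black ball (20 mm across, 155 mm above the bench) on a 12 mm upright steel stem (119 to 149 mm above the bench) at the lever's end, 60 mm from the lever's pivot; push the ball or stem sideways.
- lever_pivot (a point): point on the lock lever's vertical pivot axis on top of the post, 123 mm above the bench. Does not move.
- spark_plug: bystander: spark plug with white ceramic, 76 mm long, 21 mm across the hexagon, lying on the bench; origin under its middle.
- feeler_gauges: bystander: steel feeler gauge set, 90 mm long, 12 mm high, one leaf fanned out; origin under its middle.
- hex_holder: bystander: blue anodised hex key holder 70 x 30 x 22 mm with hex keys standing up to 48 mm; origin under its middle.

How it is judged (in metres and radians):
On the way:
1. with the lock lever still free, the tilting plate is cranked down and seated on the stop screw (more than 40 N between them) (contact force between tilt_plate and stop above 40 N and value of joint lock_lever below 0.5 rad), for 0.2 s.
At the end, for the whole second after the job is handed in: The tilting plate still rests on the stop screw under load (more than 8 N), the lock lever is swung to its end (beyond 1.25 of 1.5 rad), crank and lever are at rest (contact force between tilt_plate and stop above 8 N and value of joint lock_lever above 1.25 rad and velocity of joint crank between -0.05 and 0.05 rad/s and velocity of joint lock_lever below 0.05 rad/s); the robot touches nothing.
It fails at once if the stop screw is forced: more than 180 N between tilting plate and stop (contact force between tilt_plate and stop above 180 N).
It fails at once if the spark plug is moved more than 25 mm (distance of spark_plug from where it was at the start of the episode above 0.025 m).
It fails at once if the feeler gauges are moved more than 25 mm (distance of feeler_gauges from where it was at the start of the episode above 0.025 m).
It fails at once if the hex key holder is moved more than 25 mm (distance of hex_holder from where it was at the start of the episode above 0.025 m).
It also fails if it takes over 72 s, if anything falls off the work surface, if the arm or the gripper's body presses on something with over 40 N, if the wrist force passes 120 N, or if a joint passes its speed limit or range.

## Working session

There is one attempt and no reset: what is moved stays moved. The work goes in short steps, Python scripts to look and compute and a shell command to move; the robot and the scene stay as the last step left them, time stands still between calls to the robot, and variables do not carry over. Pictures are saved under pics/ and viewed, at most 10 in all, crops included, and the job is handed in when it is done.

```bash
mkdir -p pics
python3 - <<'E'
from workcell import status, optics, ctrl
import cv2,numpy as np
for n in("top","side"):
    d=optics.get_image(n); cv2.imwrite(f"pics/{n}0.png",d["frame"][:,:,::-1]); print(n,d["fx"],d["fy"],d["cx"],d["cy"],d["rvec"],d["tvec"])
    np.savez(f"{n}0.npz",**d)
s=status.get_obs();print(s)
E
```

```text
top 465.63045976528093 465.63045976528093 317.5508357641371 204.41610551936282 [ 2.14733655 -2.12062667  0.18556307] [ 15.62457095 586.54122843 914.71675795]
side 461.5112123528373 461.5112123528373 316.72119132948984 196.72989917307967 [ 2.42780773 -0.52822413  0.17962609] [-522.43375857  288.88688844  800.07296027]
{'t': 0.1, 'qpos': array([-1.13097539e+00,  4.23782638e-01,  1.63058635e+00, -2.47148408e-05,
        1.08858580e+00, -1.90069470e-02]), 'qvel': array([ 0.00068965, -0.00183229, -0.00245255, -0.00119334, -0.00069905,
        0.00120076]), 'joint_torque': array([-2.83316753e-03, -5.45613384e+01, -2.74325967e+01,  6.43593259e-02,
        1.87698298e-02, -6.74075613e-05]), 'ee_pos': array([ 276.62783089, -559.93323659,  240.97872964]), 'orientation': array([-3.05798554e+00, -7.14135376e-01,  4.80301189e-04]), 'ft_force': array([-0.13347389, -0.16425729,  0.40102065]), 'moment': array([-0.03126943, -0.00609301,  0.03041822]), 'grasp_force': 0.0, 'width': 87.99759036519565}
```

View pics/top0.png

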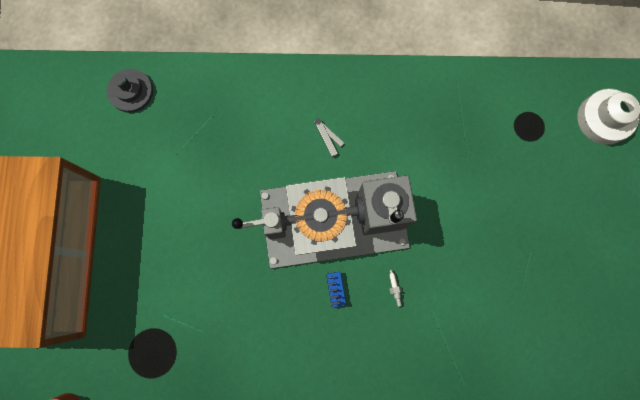

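View pics/side0.png

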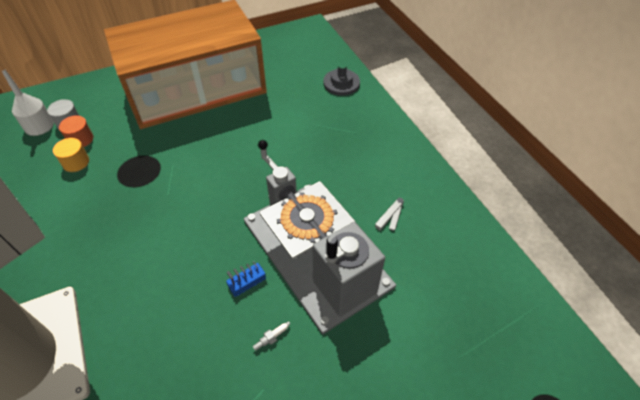

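The top view shows the gearbox at (387,203), crank handle near (398,215) and lever ball at (237,224). In the side view the handle is near (332,247) and the ball near (263,145). I'll enlarge both for precise pixels.

Run:
```python
import cv2,numpy as np
t=np.load("top0.npz")["frame"][:,:,::-1];s=np.load("side0.npz")["frame"][:,:,::-1]
a=cv2.resize(t[165:275,225:425],None,fx=4,fy=4,interpolation=cv2.INTER_CUBIC)
b=cv2.resize(s[130:340,230:400],None,fx=2.8,fy=2.8,interpolation=cv2.INTER_CUBIC)
cv2.imwrite("pics/tc.png",a);cv2.imwrite("pics/sc.png",b)
```

```text
(no output)
```

View pics/tc.png

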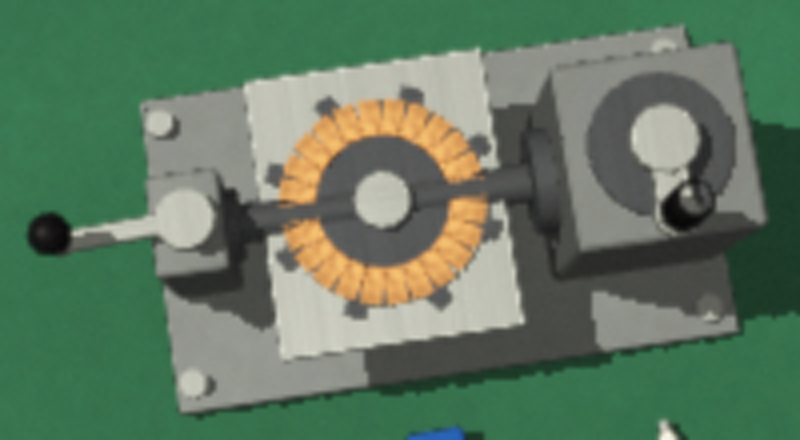

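View pics/sc.png

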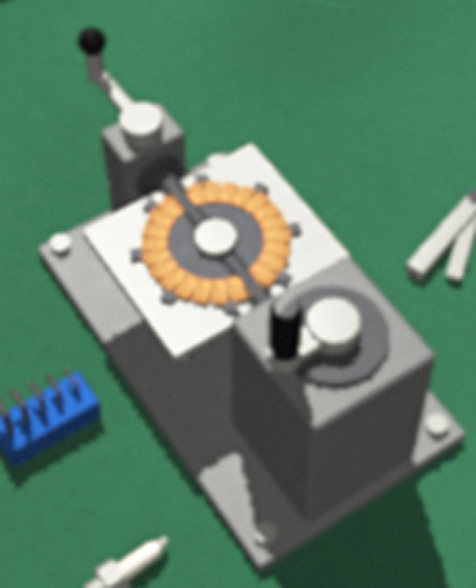

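Enlarged: in the top crop the ball is at (49,234), pivot cap (184,219), crank hub (664,137) and handle middle (686,205). In the side crop the ball is at (92,40) and the handle middle at (286,332). The base corners are visible in both. Next I fit the whole fixture jointly.

```bash
cat > fit.py <<'E'
import cv2,numpy as np
from scipy.optimize import least_squares
C={n:dict(np.load(n+"0.npz")) for n in("top","side")}
def proj(n,P):
    d=C[n];K=np.array([[d["fx"],0,d["cx"]],[0,d["fy"],d["cy"]],[0,0,1]],float)
    return cv2.projectPoints(np.array(P,float).reshape(-1,1,3),d["rvec"],d["tvec"],K,None)[0].reshape(-1,2)
T=lambda x,y:((x+.5)/4-.5+225,(y+.5)/4-.5+165)
S=lambda x,y:((x+.5)/2.8-.5+230,(y+.5)/2.8-.5+130)
obs=[("top",0,T(140,102)),("top",1,T(683,27)),("top",2,T(738,330)),("top",3,T(180,411)),("top",4,T(49,234)),("top",5,T(686,205)),
("side",3,S(40,248)),("side",2,S(263,567)),("side",1,S(463,433)),("side",4,S(92,40)),("side",5,S(286,332))]
def pts(p):
    x,y,a,l,c=p
    L=[(85,130,12),(85,-170,12),(-85,-170,12),(-85,130,12),(-60*np.sin(l),105+60*np.cos(l),155),(35*np.cos(c),-120+35*np.sin(c),187),(0,-120,188),(0,105,123)]
    R=np.array([[np.cos(a),-np.sin(a),0],[np.sin(a),np.cos(a),0],[0,0,1]])
    return np.array(L)@R.T+[x,y,0]
def res(p):
    P=pts(p);return np.concatenate([proj(n,P[i])[0]-o for n,i,o in obs])
if __name__=="__main__":
    r=least_squares(res,[600,0,.13,.1,3.5],loss="soft_l1")
    print(r.x.round(3));print(res(r.x).reshape(-1,2).round(1));print(pts(r.x).round(1))
    for n,i,o in obs: pass
    for i in(4,5):  # free triangulation
        o=[(n,q) for n,j,q in obs if j==i]
        f=least_squares(lambda X:np.concatenate([proj(n,X)[0]-q for n,q in o]),pts(r.x)[i]);print(i,f.x.round(1),f.cost)
E
python3 fit.py
```

```text
[5.60722e+02 7.32000e+00 1.59000e-01 2.30000e-02 3.19200e+00]
[[-0.2 -0.7]
 [ 0.4 -1.5]
 [ 0.6 -0.2]
 [-0.1  0.4]
 [ 0.2 -0.9]
 [ 1.5 -0.8]
 [-2.  -0.4]
 [-2.4  0. ]
 [ 0.2 -0. ]
 [-0.7  0.5]
 [-0.7 -1. ]]
[[ 624.1  149.1   12. ]
 [ 671.6 -147.1   12. ]
 [ 503.7 -174.    12. ]
 [ 456.2  122.2   12. ]
 [ 533.2  170.   155. ]
 [ 545.5 -118.4  187. ]
 [ 579.7 -111.2  188. ]
 [ 544.1  111.   123. ]]
4 [533.  170.  155.9] 0.682709769002564
5 [ 546.3 -117.1  181.1] 0.5726140378727109
```

```bash
cat > tool.py <<'E'
import sys,numpy as np
from scipy.spatial.transform import Rotation as R
from workcell import status
s=status.get_obs();r=R.from_rotvec(s["orientation"])
if len(sys.argv)>1:
    d=np.array(list(map(float,sys.argv[1:4])))-s["ee_pos"]
    print("shift",r.inv().apply(d).round(1),"turn",(r.inv()*R.from_rotvec([np.pi,0,0])).as_rotvec().round(3))
print(round(s["t"],2),"pos",s["ee_pos"].round(1),"F",s["ft_force"].round(2),"w",round(s["width"],1),round(s["grasp_force"],1))
E
python3 tool.py 545.7 -118 235
python3 - <<'E'
from fit import *
o=[("top",T(664,137)),("side",S(334,315))]
f=least_squares(lambda X:np.concatenate([proj(n,X)[0]-q for n,q in o]),[580,-111,165]);print(f.x,f.cost)
E
```

```text
shift [ 437.  -277.     6.4] turn [-0.001  0.     0.459]
0.1 pos [ 276.6 -559.9  241. ] F [-0.13 -0.16  0.4 ] w 88.0 0.0
[ 580.39501735 -110.32579712  166.54053941] 1.2749068019438348
```

```bash
python3 -m inch '[[[437,-277,5,0,0,0.459,100],[437,-277,5,0,0,0.459,100],[437,-277,5,0,0,0.459,100],[437,-277,5,0,0,0.459,100],[437,-277,5,0,0,0.459,100],[437,-277,5,0,0,0.459,100],[437,-277,5,0,0,0.459,100],[437,-277,5,0,0,0.459,100],[437,-277,5,0,0,0.459,100],[437,-277,5,0,0,0.459,100],[437,-277,5,0,0,0.459,100],[437,-277,5,0,0,0.459,100],[437,-277,5,0,0,0.459,100],[437,-277,5,0,0,0.459,100],[437,-277,5,0,0,0.459,100]]]'; python3 tool.py 545.7 -118 191
```

```text
t: 1.6
ee_pos: [545.3, -119.6, 236.6]
orientation: [3.142, -0.003, -0.001]
ft_force: [0.3, -0.5, 0.4]
width: 87.8
grasp_force: 0.0
shift [ 0.4 -1.6 45.6] turn [ 0.     0.    -0.002]
1.6 pos [ 545.3 -119.6  236.6] F [ 0.28 -0.55  0.43] w 87.8 0.0
```

```bash
python3 -m inch '[[[0,-1,20,0,0,0,100],[0,-1,35,0,0,0,100],[0,-1,45,0,0,0,100],[0,-1,45,0,0,0,100],[0,-1,45,0,0,0,100]]]'; python3 tool.py
python3 - <<'E'
from workcell import optics
import cv2
d=optics.get_image("side")["frame"][:,:,::-1]
cv2.imwrite("pics/s1.png",cv2.resize(d[150:320,240:440],None,fx=3,fy=3,interpolation=cv2.INTER_CUBIC))
E
```

```text
t: 2.1
ee_pos: [545.9, -117.9, 191.9]
orientation: [-3.142, 0.001, 0.0]
ft_force: [0.5, -0.8, 0.1]
width: 87.9
grasp_force: 0.0
2.1 pos [ 545.9 -117.9  191.9] F [ 0.47 -0.78  0.06] w 87.9 0.0
```

View pics/s1.png

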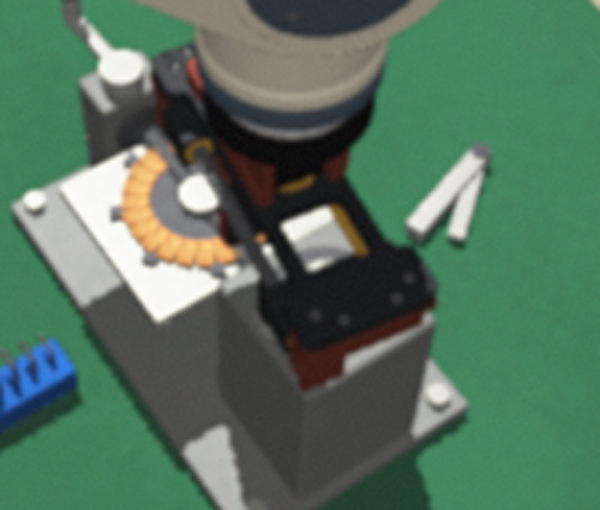

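The gripper surrounds the handle and is clear of the gearbox; the hub shows between the open fingers at (325,230). Close on the handle.

```bash
python3 -m inch '[[[0,0,0,0,0,0,10],[0,0,0,0,0,0,10],[0,0,0,0,0,0,10],[0,0,0,0,0,0,10],[0,0,0,0,0,0,10],[0,0,0,0,0,0,10],[0,0,0,0,0,0,10],[0,0,0,0,0,0,10]]]'; python3 tool.py
```

```text
t: 2.95
ee_pos: [546.0, -117.4, 191.7]
orientation: [-3.142, 0.0, 0.0]
ft_force: [0.0, 0.5, -0.9]
width: 27.1
grasp_force: 0.0
2.95 pos [ 546.  -117.4  191.7] F [ 0.    0.47 -0.94] w 27.1 0.0
```

```bash
python3 -m inch '[[[0,0,0,0,0,0,5],[0,0,0,0,0,0,5],[0,0,0,0,0,0,5],[0,0,0,0,0,0,5]]]'; python3 tool.py
```

```text
t: 3.35
ee_pos: [545.9, -117.4, 191.6]
orientation: [-3.142, 0.0, 0.0]
ft_force: [-0.2, 1.6, 0.3]
width: 18.5
grasp_force: 30.0
3.35 pos [ 545.9 -117.4  191.6] F [-0.16  1.58  0.27] w 18.5 30.0
```

```bash
cat > circ.py <<'E'
import sys,numpy as np
th0,step,n=map(float,sys.argv[1:4]);r=35
t=np.radians(th0-step*np.arange(1,int(n)+1));a=np.radians(th0)
print(",".join(f"[{r*(np.cos(x)-np.cos(a)):.1f},{-r*(np.sin(x)-np.sin(a)):.1f}]" for x in t))
E
python3 circ.py 190.8 12 10
```

```text
[-0.6,-7.3],[0.3,-14.6],[2.7,-21.5],[6.5,-27.7],[11.5,-33.1],[17.5,-37.2],[24.3,-40.1],[31.5,-41.4],[38.8,-41.3],[45.9,-39.6]
```

```bash
python3 -m inch '[[[-0.6,-7.3,0,0,0,0,5],[0.3,-14.6,0,0,0,0,5],[2.7,-21.5,0,0,0,0,5],[6.5,-27.7,0,0,0,0,5],[11.5,-33.1,0,0,0,0,5]]]'; python3 tool.py;  python3 -m inch '[[[6.0,-4.1,0,0,0,0,5],[12.8,-7,0,0,0,0,5],[20,-8.3,0,0,0,0,5],[27.3,-8.2,0,0,0,0,5],[34.4,-6.5,0,0,0,0,5],[34.4,-6.5,0,0,0,0,5]]]'; python3 tool.py
```

```text
t: 3.85
ee_pos: [558.0, -84.1, 191.7]
orientation: [3.141, 0.001, 0.001]
ft_force: [1.9, -7.6, -3.5]
width: 18.2
grasp_force: 30.0
3.85 pos [558.  -84.1 191.7] F [ 1.91 -7.59 -3.54] w 18.2 30.0
t: 4.45
ee_pos: [592.1, -78.1, 191.6]
orientation: [3.141, 0.001, -0.002]
ft_force: [-0.3, -5.7, 0.5]
width: 18.4
grasp_force: 30.0
4.45 pos [592.1 -78.1 191.6] F [-0.3  -5.75  0.52] w 18.4 30.0
```

```bash
python3 circ.py 70.8 12 20
```

```text
[6.6,3.1],[12.4,7.5],[17.2,13.1],[20.8,19.5],[22.9,26.5],[23.5,33.8],[22.6,41.0],[20.2,48.0],[16.4,54.2],[11.4,59.5],[5.4,63.7],[-1.4,66.6],[-8.6,67.9],[-15.9,67.8],[-23.0,66.1],[-29.6,63.0],[-35.5,58.6],[-40.3,53.0],[-43.8,46.6],[-45.9,39.6]
```

```bash
python3 -m inch '[[[6.6,3.1,0,0,0,0,5],[12.4,7.5,0,0,0,0,5],[17.2,13.1,0,0,0,0,5],[20.8,19.5,0,0,0,0,5],[22.9,26.5,0,0,0,0,5],[22.9,26.5,0,0,0,0,5]]]'; python3 tool.py;  python3 -m inch '[[[0.6,7.3,0,0,0,0,5],[-0.3,14.5,0,0,0,0,5],[-2.7,21.5,0,0,0,0,5],[-6.5,27.7,0,0,0,0,5],[-11.5,33,0,0,0,0,5],[-17.5,37.2,0,0,0,0,5],[-24.3,40.1,0,0,0,0,5],[-24.3,40.1,0,0,0,0,5]]]'; python3 tool.py; python3 -m inch '[[[-7.2,1.3,0,0,0,0,5],[-14.5,1.2,0,0,0,0,5],[-21.6,-0.5,0,0,0,0,5],[-28.2,-3.6,0,0,0,0,5],[-34.1,-8,0,0,0,0,5],[-38.9,-13.6,0,0,0,0,5],[-42.4,-20,0,0,0,0,5],[-44.5,-27,0,0,0,0,5],[-44.5,-27,0,0,0,0,5]]]'; python3 tool.py
```

```text
t: 5.05
ee_pos: [615.0, -105.2, 191.6]
orientation: [3.141, -0.001, 0.0]
ft_force: [-3.3, -1.6, 1.5]
width: 18.4
grasp_force: 30.0
5.05 pos [ 615.  -105.2  191.6] F [-3.32 -1.56  1.49] w 18.4 30.0
t: 5.85
ee_pos: [589.2, -145.1, 191.7]
orientation: [3.141, -0.001, -0.002]
ft_force: [-2.1, 0.1, -0.3]
width: 18.8
grasp_force: 30.0
5.85 pos [ 589.2 -145.1  191.7] F [-2.11  0.11 -0.32] w 18.8 30.0
t: 6.75
ee_pos: [545.7, -116.2, 191.7]
orientation: [-3.141, -0.001, 0.001]
ft_force: [3.1, 3.0, -3.2]
width: 18.0
grasp_force: 30.0
6.75 pos [ 545.7 -116.2  191.7] F [ 3.06  3.03 -3.17] w 18.0 30.0
```

```bash
python3 circ.py 190.8 18 20; python3 circ.py 190.8 12 11
```

```text
[-0.3,-10.9],[2.7,-21.5],[8.9,-30.5],[17.5,-37.2],[27.8,-40.9],[38.8,-41.3],[49.3,-38.2],[58.3,-32.1],[65.1,-23.4],[68.8,-13.1],[69.1,-2.2],[66.0,8.3],[59.9,17.4],[51.2,24.1],[40.9,27.8],[30.0,28.2],[19.5,25.1],[10.4,19.0],[3.7,10.3],[0.0,0.0]
[-0.6,-7.3],[0.3,-14.6],[2.7,-21.5],[6.5,-27.7],[11.5,-33.1],[17.5,-37.2],[24.3,-40.1],[31.5,-41.4],[38.8,-41.3],[45.9,-39.6],[52.5,-36.5]
```

```bash
python3 -m inch '[[[-0.3,-10.9,0,0,0,0,5],[2.7,-21.5,0,0,0,0,5],[8.9,-30.5,0,0,0,0,5],[17.5,-37.2,0,0,0,0,5],[27.8,-40.9,0,0,0,0,5],[38.8,-41.3,0,0,0,0,5],[49.3,-38.2,0,0,0,0,5],[58.3,-32.1,0,0,0,0,5],[65.1,-23.4,0,0,0,0,5],[68.8,-13.1,0,0,0,0,5],[69.1,-2.2,0,0,0,0,5],[66,8.3,0,0,0,0,5],[59.9,17.4,0,0,0,0,5],[51.2,24.1,0,0,0,0,5],[40.9,27.8,0,0,0,0,5],[30,28.2,0,0,0,0,5],[19.5,25.1,0,0,0,0,5],[10.4,19,0,0,0,0,5],[3.7,10.3,0,0,0,0,5],[0,0,0,0,0,0,5]]]'; python3 -m inch '[[[-0.6,-7.3,0,0,0,0,5],[0.3,-14.6,0,0,0,0,5],[2.7,-21.5,0,0,0,0,5],[6.5,-27.7,0,0,0,0,5],[11.5,-33.1,0,0,0,0,5],[17.5,-37.2,0,0,0,0,5],[24.3,-40.1,0,0,0,0,5],[31.5,-41.4,0,0,0,0,5],[38.8,-41.3,0,0,0,0,5],[45.9,-39.6,0,0,0,0,5],[52.5,-36.5,0,0,0,0,5],[52.5,-36.5,0,0,0,0,5]]]'; python3 tool.py
```

```text
t: 8.75
ee_pos: [545.9, -118.2, 191.7]
orientation: [3.14, -0.001, 0.003]
ft_force: [8.2, -2.0, -7.5]
width: 18.0
grasp_force: 30.0
t: 9.95
ee_pos: [599.1, -81.5, 191.7]
orientation: [3.141, -0.0, 0.0]
ft_force: [-0.9, -3.8, -0.1]
width: 18.4
grasp_force: 30.0
9.95 pos [599.1 -81.5 191.7] F [-0.86 -3.76 -0.13] w 18.4 30.0
```

```bash
cat > guard.py <<'E'
import sys,numpy as np
from workcell import status
s=status.get_obs();d=s["ee_pos"][:2]-[580.4,-111.4];r=np.hypot(*d);n=d/r;t=np.array([n[1],-n[0]])
f=-s["ft_force"][:2]@t
print(f"t {s['t']:.2f} ang {np.degrees(np.arctan2(*d[::-1])):.1f} r {r:.1f} resist {f:.2f} radial {s['ft_force'][:2]@n:.2f}")
sys.exit(f>float(sys.argv[1]))
E
cat > steps.py <<'E'
import sys,numpy as np
th0,n=map(float,sys.argv[1:3])
P=lambda a:np.round([35*np.cos(np.radians(a)),-35*np.sin(np.radians(a))],1)
for k in range(int(n)):
    a=th0-5*k;print(a,*[(P(a-h)-P(a)).round(1).tolist() for h in(2.5,5)])
E
python3 guard.py 9; python3 circ.py 58.8 5 6; python3 steps.py 28.8 14
```

```text
t 9.95 ang 58.0 r 35.3 resist -1.27 radial -3.65
[2.5,1.7],[4.9,3.6],[7.1,5.7],[9.1,8.0],[11.0,10.5],[12.5,13.1]
28.8 [0.7, 1.4] [1.3, 2.8]
23.8 [0.6, 1.4] [1.1, 2.8]
18.8 [0.5, 1.5] [0.9, 3.0]
13.8 [0.3, 1.4] [0.6, 2.9]
8.8 [0.2, 1.6] [0.3, 3.1]
3.8000000000000007 [0.1, 1.5] [0.1, 3.0]
-1.1999999999999993 [-0.1, 1.6] [-0.2, 3.1]
-6.199999999999999 [-0.2, 1.5] [-0.5, 3.0]
-11.2 [-0.3, 1.5] [-0.7, 3.0]
-16.2 [-0.4, 1.4] [-1.0, 2.9]
-21.2 [-0.6, 1.4] [-1.2, 2.8]
-26.2 [-0.7, 1.3] [-1.5, 2.6]
-31.2 [-0.8, 1.3] [-1.7, 2.6]
-36.2 [-0.9, 1.2] [-1.9, 2.4]False
```

```bash
q(){ python3 guard.py 5; }
python3 -m inch '[[[2.5,1.7,0,0,0,0,5],[4.9,3.6,0,0,0,0,5],[7.1,5.7,0,0,0,0,5],[9.1,8,0,0,0,0,5],[11,10.5,0,0,0,0,5],[12.5,13.1,0,0,0,0,5]]]' >/dev/null; q &&
python3 -m inch '[[[0.7,1.4,0,0,0,0,5],[1.3,2.8,0,0,0,0,5]]]' >/dev/null && q &&
python3 -m inch '[[[0.6,1.4,0,0,0,0,5],[1.1,2.8,0,0,0,0,5]]]' >/dev/null && q &&
python3 -m inch '[[[0.5,1.5,0,0,0,0,5],[0.9,3,0,0,0,0,5]]]' >/dev/null && q &&
python3 -m inch '[[[0.3,1.4,0,0,0,0,5],[0.6,2.9,0,0,0,0,5]]]' >/dev/null && q
```

```text
t 10.55 ang 29.5 r 35.2 resist 1.57 radial -2.81False
```

```bash
sed -i 's/sys.exit(f>float(sys.argv\[1\]))/sys.exit(int(f>float(sys.argv[1])))/' guard.py; q(){ python3 guard.py 5; }
python3 -m inch '[[[0.7,1.4,0,0,0,0,5],[1.3,2.8,0,0,0,0,5]]]' >/dev/null && q &&
python3 -m inch '[[[0.6,1.4,0,0,0,0,5],[1.1,2.8,0,0,0,0,5]]]' >/dev/null && q &&
python3 -m inch '[[[0.5,1.5,0,0,0,0,5],[0.9,3,0,0,0,0,5]]]' >/dev/null && q &&
python3 -m inch '[[[0.3,1.4,0,0,0,0,5],[0.6,2.9,0,0,0,0,5]]]' >/dev/null && q
```

```text
t 10.75 ang 24.5 r 35.2 resist 3.04 radial -2.32
t 10.95 ang 19.6 r 35.1 resist 2.88 radial -2.43
t 11.15 ang 14.4 r 35.1 resist 2.67 radial -1.98
t 11.35 ang 9.5 r 35.1 resist 2.39 radial -0.28
```

```bash
q(){ python3 guard.py 4.5; }
python3 -m inch '[[[0.2,1.6,0,0,0,0,5],[0.3,3.1,0,0,0,0,5]]]' >/dev/null && q &&
python3 -m inch '[[[0.1,1.5,0,0,0,0,5],[0.1,3,0,0,0,0,5]]]' >/dev/null && q &&
python3 -m inch '[[[-0.1,1.6,0,0,0,0,5],[-0.2,3.1,0,0,0,0,5]]]' >/dev/null && q &&
python3 -m inch '[[[-0.2,1.5,0,0,0,0,5],[-0.5,3,0,0,0,0,5]]]' >/dev/null && q &&
python3 -m inch '[[[-0.3,1.5,0,0,0,0,5],[-0.7,3,0,0,0,0,5]]]' >/dev/null && q &&
python3 -m inch '[[[-0.4,1.4,0,0,0,0,5],[-1,2.9,0,0,0,0,5]]]' >/dev/null && q &&
python3 -m inch '[[[-0.6,1.4,0,0,0,0,5],[-1.2,2.8,0,0,0,0,5]]]' >/dev/null && q &&
python3 -m inch '[[[-0.7,1.3,0,0,0,0,5],[-1.5,2.6,0,0,0,0,5]]]' >/dev/null && q &&
python3 -m inch '[[[-0.8,1.3,0,0,0,0,5],[-1.7,2.6,0,0,0,0,5]]]' >/dev/null && q &&
python3 -m inch '[[[-0.9,1.2,0,0,0,0,5],[-1.9,2.4,0,0,0,0,5]]]' >/dev/null && q
python3 steps.py -41.2 20
```

```text
t 11.55 ang 4.3 r 35.1 resist 2.77 radial -1.58
t 11.75 ang -0.6 r 35.0 resist 2.30 radial -1.89
t 11.95 ang -5.7 r 35.0 resist 2.39 radial -0.33
t 12.15 ang -10.7 r 35.0 resist 2.29 radial 0.23
t 12.35 ang -15.8 r 34.9 resist 2.42 radial -0.22
t 12.55 ang -20.9 r 34.9 resist 2.11 radial 0.84
t 12.75 ang -25.9 r 34.9 resist 2.25 radial 0.61
t 12.95 ang -30.9 r 34.9 resist 2.36 radial 1.50
t 13.15 ang -36.0 r 34.8 resist 2.62 radial 0.81
t 13.35 ang -41.1 r 34.8 resist 2.97 radial 1.53
-41.2 [-1.0, 1.1] [-2.1, 2.2]
-46.2 [-1.1, 1.0] [-2.3, 2.0]
-51.2 [-1.2, 0.9] [-2.4, 1.8]
-56.2 [-1.3, 0.8] [-2.6, 1.6]
-61.2 [-1.4, 0.7] [-2.8, 1.3]
-66.2 [-1.4, 0.6] [-2.8, 1.1]
-71.2 [-1.5, 0.5] [-3.0, 0.9]
-76.2 [-1.4, 0.3] [-2.9, 0.6]
-81.2 [-1.6, 0.2] [-3.1, 0.3]
-86.2 [-1.5, 0.1] [-3.0, 0.1]
-91.2 [-1.6, -0.1] [-3.1, -0.2]
-96.2 [-1.5, -0.2] [-3.0, -0.5]
-101.2 [-1.5, -0.3] [-3.0, -0.7]
-106.2 [-1.4, -0.4] [-2.9, -1.0]
-111.2 [-1.4, -0.6] [-2.8, -1.2]
-116.2 [-1.3, -0.7] [-2.6, -1.5]
-121.2 [-1.3, -0.8] [-2.6, -1.7]
-126.2 [-1.2, -0.9] [-2.4, -1.9]
-131.2 [-1.1, -1.0] [-2.2, -2.1]
-136.2 [-1.0, -1.1] [-2.0, -2.3]
```

```bash
q(){ python3 guard.py 4.5; }
python3 -m inch '[[[-1,1.1,0,0,0,0,5],[-2.1,2.2,0,0,0,0,5]]]' >/dev/null && q &&
python3 -m inch '[[[-1.1,1,0,0,0,0,5],[-2.3,2,0,0,0,0,5]]]' >/dev/null && q &&
python3 -m inch '[[[-1.2,0.9,0,0,0,0,5],[-2.4,1.8,0,0,0,0,5]]]' >/dev/null && q &&
python3 -m inch '[[[-1.3,0.8,0,0,0,0,5],[-2.6,1.6,0,0,0,0,5]]]' >/dev/null && q &&
python3 -m inch '[[[-1.4,0.7,0,0,0,0,5],[-2.8,1.3,0,0,0,0,5]]]' >/dev/null && q &&
python3 -m inch '[[[-1.4,0.6,0,0,0,0,5],[-2.8,1.1,0,0,0,0,5]]]' >/dev/null && q &&
python3 -m inch '[[[-1.5,0.5,0,0,0,0,5],[-3,0.9,0,0,0,0,5]]]' >/dev/null && q &&
python3 -m inch '[[[-1.4,0.3,0,0,0,0,5],[-2.9,0.6,0,0,0,0,5]]]' >/dev/null && q &&
python3 -m inch '[[[-1.6,0.2,0,0,0,0,5],[-3.1,0.3,0,0,0,0,5]]]' >/dev/null && q &&
python3 -m inch '[[[-1.5,0.1,0,0,0,0,5],[-3,0.1,0,0,0,0,5]]]' >/dev/null && q
```

```text
t 13.55 ang -46.2 r 34.8 resist 2.93 radial 2.26
t 13.75 ang -51.2 r 34.8 resist 2.03 radial 1.55
t 13.95 ang -56.2 r 34.8 resist 3.06 radial 2.49
t 14.15 ang -61.3 r 34.8 resist 3.44 radial 3.29
t 14.35 ang -66.1 r 34.7 resist 3.94 radial 4.18
t 14.55 ang -70.8 r 34.7 resist 4.63 radial 3.08
```

```bash
q(){ python3 guard.py 5.5; }
python3 -m inch '[[[0,0,0,0,0,0,5]]]' >/dev/null; q;
python3 -m inch '[[[-1.5,0.5,0,0,0,0,5],[-1.5,0.5,0,0,0,0,5]]]' >/dev/null && q
```

```text
t 14.65 ang -71.2 r 34.7 resist 4.03 radial 3.84
t 14.85 ang -73.5 r 34.7 resist 5.03 radial 2.99
```

```bash
python3 -m inch '[[[-1.4,0.4,0,0,0,0,5],[-1.4,0.4,0,0,0,0,5]]]' >/dev/null ; python3 guard.py 6
python3 -m inch '[[[0,0,0,0,0,0,5]]]' >/dev/null; python3 guard.py 6
```

```text
t 15.05 ang -75.7 r 34.8 resist 4.60 radial 3.06
t 15.15 ang -75.7 r 34.8 resist 4.39 radial 2.72
```

```bash
python3 -m inch '[[[-1.5,0.3,0,0,0,0,5]]]' >/dev/null ; python3 guard.py 6.3 && 
python3 -m inch '[[[-1.5,0.2,0,0,0,0,5]]]' >/dev/null && python3 guard.py 6.3 &&
python3 -m inch '[[[-1.5,0.1,0,0,0,0,5]]]' >/dev/null && python3 guard.py 6.3
python3 - <<'E'
from workcell import optics
import cv2
d=optics.get_image("side")["frame"][:,:,::-1]
cv2.imwrite("pics/s2.png",cv2.resize(d[130:330,200:440],None,fx=3,fy=3,interpolation=cv2.INTER_CUBIC))
E
```

```text
t 15.25 ang -77.6 r 34.7 resist 5.90 radial 2.87
t 15.35 ang -80.0 r 34.7 resist 7.11 radial 2.95
```

View pics/s2.png

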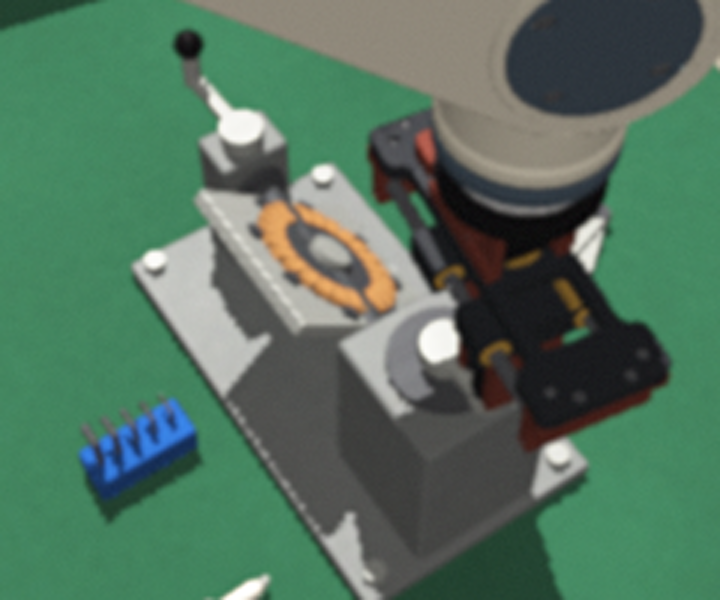

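The plate is tilted about 41° (matching 17.3 crank rad), and resistance has risen to about 4.8 N over free running, so it is on the screw. I'll settle and re-read.

```bash
python3 -m inch '[[[0,0,0,0,0,0,5],[0,0,0,0,0,0,5]]]' >/dev/null ; python3 guard.py 6.3
python3 -m inch '[[[0,0,0,0,0,0,5],[0,0,0,0,0,0,5]]]' >/dev/null ; python3 guard.py 6.3
```

```text
t 15.60 ang -80.3 r 34.7 resist 5.94 radial 3.00
t 15.80 ang -80.3 r 34.8 resist 5.97 radial 2.51
```

```bash
python3 -m inch '[[[-0.9,0.1,0,0,0,0,5]]]' >/dev/null ; python3 guard.py 6.3
python3 -m inch '[[[0,0,0,0,0,0,5],[0,0,0,0,0,0,5],[0,0,0,0,0,0,5]]]' >/dev/null ; python3 guard.py 6.3
```

```text
t 15.90 ang -81.3 r 34.7 resist 7.02 radial 3.32
t 16.20 ang -81.5 r 34.7 resist 7.07 radial 1.76
```

```bash
python3 -m inch '[[[0,0,0,0,0,0,35],[0,0,0,0,0,0,35],[0,0,0,0,0,0,35],[0,0,0,0,0,0,35]]]' >/dev/null ; python3 tool.py
python3 -m inch '[[[0,0,-15,0,0,0,35],[0,0,-35,0,0,0,35],[0,0,-50,0,0,0,35],[0,0,-50,0,0,0,35]]]' >/dev/null ; python3 tool.py 470 170 245
python3 - <<'E'
from workcell import optics
import cv2
d=optics.get_image("top")["frame"][:,:,::-1]
cv2.imwrite("pics/t2.png",cv2.resize(d[150:290,210:430],None,fx=3,fy=3,interpolation=cv2.INTER_CUBIC))
E
```

```text
16.6 pos [ 584.3 -145.4  191.6] F [ 0.62 -1.25 -0.85] w 30.8 0.0
shift [-116.3 -315.9   -1.1] turn [ 0.001 -0.005 -0.   ]
17.0 pos [ 586.2 -145.9  244.9] F [0.51 0.14 0.08] w 30.8 0.0
```

View pics/t2.png

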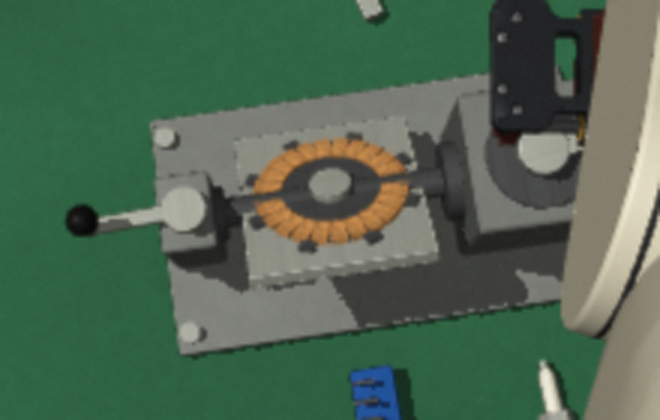

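```bash
python3 -m inch '[[[-24,-317,0,0,0,0,0],[-24,-317,0,0,0,0,0],[-24,-317,0,0,0,0,0],[-24,-317,0,0,0,0,0],[-24,-317,0,0,0,0,0],[-24,-317,0,0,0,0,0],[-24,-317,0,0,0,0,0],[-24,-317,0,0,0,0,0],[-24,-317,0,0,0,0,0],[-24,-317,0,0,0,0,0]]]' >/dev/null ; python3 tool.py 562 171 159
python3 - <<'E'
import numpy as np
c=np.array([544.1,111]);prev=np.array([562,171.])
for f in np.linspace(100.5,186,13):
    a=np.radians(f);b=c+60*np.array([np.cos(a),np.sin(a)]);u=np.array([np.sin(a),-np.cos(a)])
    h=np.clip((f-100.5)/80,0,1); o=10*u+np.array([10*min(1,2*(1-h)),13.5*min(1,2*h)])
    p=b+o;d=p-[562,171];print(round(f),p.round(1),"tool",[round(d[0],1),round(-d[1],1)])
E
```

```text
shift [ 1.4 -0.7 82.3] turn [ 0.     0.001 -0.001]
18.05 pos [560.7 170.3 241.3] F [ 0.61 -0.82  0.19] w 0.5 0.0
100 [553.  171.8] tool [np.float64(-9.0), np.float64(-0.8)]
108 [545.5 173.6] tool [np.float64(-16.5), np.float64(-2.6)]
115 [538.1 174.5] tool [np.float64(-23.9), np.float64(-3.5)]
122 [530.9 174.4] tool [np.float64(-31.1), np.float64(-3.4)]
129 [524.1 173.5] tool [np.float64(-37.9), np.float64(-2.5)]
136 [517.8 171.8] tool [np.float64(-44.2), np.float64(-0.8)]
143 [511.3 168.4] tool [np.float64(-50.7), np.float64(2.6)]
150 [504.4 162.9] tool [np.float64(-57.6), np.float64(8.1)]
158 [498.2 156.7] tool [np.float64(-63.8), np.float64(14.3)]
165 [492.9 150.1] tool [np.float64(-69.1), np.float64(20.9)]
172 [488.3 143. ] tool [np.float64(-73.7), np.float64(28.0)]
179 [484.7 135.7] tool [np.float64(-77.3), np.float64(35.3)]
186 [483.4 128.2] tool [np.float64(-78.6), np.float64(42.8)]
```

```bash
python3 -m inch '[[[1.4,-0.7,30,0,0,0,0],[1.4,-0.7,60,0,0,0,0],[1.4,-0.7,82,0,0,0,0],[1.4,-0.7,82,0,0,0,0],[1.4,-0.7,82,0,0,0,0]]]' >/dev/null ; python3 tool.py
python3 -m inch '[[[-5,-0.5,0,0,0,0,0],[-9,-0.8,0,0,0,0,0],[-16.5,-2.6,0,0,0,0,0],[-24,-3.5,0,0,0,0,0],[-31,-3.5,0,0,0,0,0],[-38,-2.5,0,0,0,0,0]]]' >/dev/null ; python3 tool.py
```

```text
18.55 pos [562.5 171.1 159.8] F [ 1.13 -0.17 -0.34] w 0.5 0.0
19.15 pos [523.8 175.1 160. ] F [2.7  1.12 1.3 ] w 0.3 0.9
```

Pushing the ball with about 2.7 N, as expected. Continue around the arc.

```bash
python3 -m inch '[[[-6.3,1.7,0,0,0,0,0],[-12.8,5.1,0,0,0,0,0],[-19.7,10.6,0,0,0,0,0],[-25.9,16.8,0,0,0,0,0],[-31.2,23.4,0,0,0,0,0],[-35.8,30.5,0,0,0,0,0],[-39,36,0,0,0,0,0],[-39,36,0,0,0,0,0]]]' >/dev/null ; python3 tool.py
python3 -m inch '[[[-0.5,3,0,0,0,0,0],[-0.5,6,0,0,0,0,0],[-0.5,6,0,0,0,0,0]]]' >/dev/null ; python3 tool.py
python3 - <<'E'
from workcell import optics
import cv2
d=optics.get_image("side")["frame"][:,:,::-1]
cv2.imwrite("pics/s3.png",cv2.resize(d[90:290,180:420],None,fx=3,fy=3,interpolation=cv2.INTER_CUBIC))
E
```

```text
19.95 pos [484.4 137.7 159.5] F [ 0.31 -0.99 -0.01] w 0.5 0.0
20.25 pos [484.4 132.4 159.5] F [-0.71  1.36  0.1 ] w 0.3 0.3
```

View pics/s3.png

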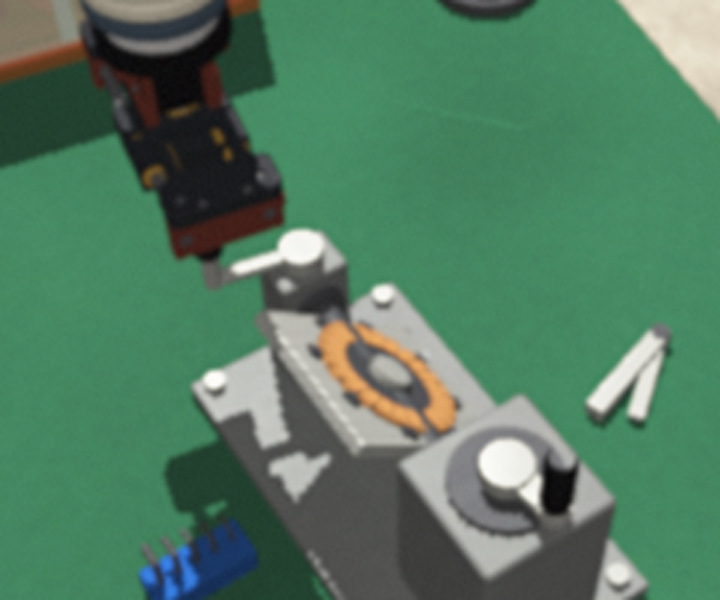

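The lever arm now runs from the pivot (300,245) to the stem (213,270), almost fully round. I'll push on gently until its end stop is felt.

```bash
python3 -m inch '[[[0,1.5,0,0,0,0,0],[0,3,0,0,0,0,0]]]' >/dev/null ; python3 tool.py
python3 -m inch '[[[0,1.5,0,0,0,0,0]]]' >/dev/null ; python3 tool.py
```

```text
20.5 pos [484.5 129.7 159.6] F [-2.33  2.29 -0.66] w 0.7 1.2
20.6 pos [484.5 128.1 159.6] F [-1.73  2.68  0.34] w 0.6 1.2
```

```bash
python3 -m inch '[[[0,1,0,0,0,0,0],[0,1,0,0,0,0,0]]]' >/dev/null ; python3 tool.py
python3 -m inch '[[[0,-15,0,0,0,0,0],[0,-40,0,0,0,0,0],[0,-60,-30,0,0,0,0],[0,-80,-70,0,0,0,0],[0,-100,-90,0,0,0,0],[0,-100,-90,0,0,0,0],[0,-100,-90,0,0,0,0],[0,-100,-90,0,0,0,0]]]' >/dev/null ; python3 tool.py
python3 - <<'E'
from workcell import optics
import cv2
d=optics.get_image("side")["frame"][:,:,::-1]
cv2.imwrite("pics/s4.png",cv2.resize(d[90:350,180:440],None,fx=2.3,fy=2.3,interpolation=cv2.INTER_CUBIC))
E
```

```text
20.8 pos [484.7 127.  159.6] F [-0.89  0.67 -0.01] w 0.7 0.7
21.6 pos [483.9 226.5 248.3] F [ 0.31 -0.44 -0.88] w 0.8 0.0
```

View pics/s4.png

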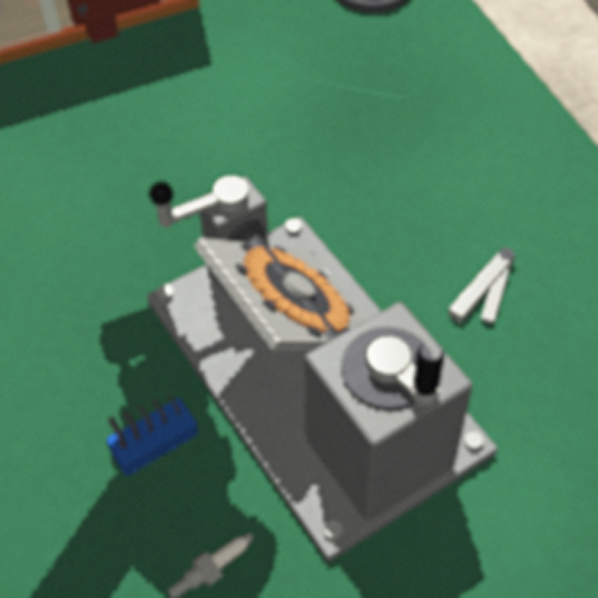

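The ball is at crop (161,194), swung round to −x. The plate is tilted and the bystanders look unmoved. I'll work out the lever angle from the ball.

Run:
```python
from fit import *
q=np.array([161.5/2.3-.5+180,194.5/2.3-.5+90])
f=least_squares(lambda p:proj("side",[*p,155])[0]-q,[484,106]).x
print(f,np.arctan2(*(f-[544.1,111])[::-1])%6.283-np.pi/2-.159, np.hypot(*(f-[544.1,111])))
```

```text
[485.72140203 106.89639903] 1.4817884874267475 58.522647253265966
```

```bash
python3 -c "
from workcell import ctrl
print(ctrl.close_job())"
```

```text
the job is handed in; nothing more can be done
None
```

I handed the job in: the tilting plate is seated on its stop screw at about 4.8 N over free running, the crank is released, the lock lever is at about 1.48 of 1.5 rad, and the other bench items look unmoved; the hand-in gave no verdict.

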